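# Close the full sharps container

## Task

The yellow sharps container is full. With the fingertips, gently push its open red flap over and press it shut until it lies flush on the collar, then draw back; the container stays standing where it is and is not lifted. Leave the red and blue containers open and untouched, and do not disturb the vials or the spray bottle.

Things in the scene. Friction and masses are not known exactly. Their poses are not given: they have to be found in the camera images.
- pot_yellow: The full one: loose round yellow pot, 94 mm wide at the foot, 0.3 to 0.65 kg, with a 110 mm wide yellow top plate at 105 to 117 mm height and on it a red collar round the mouth, 60 mm wide, centred, rim at 125 mm. Origin: centre of the underside, z up. +x points from the middle to the hinge side, away from the robot (yaw within 1.1 rad of world x).
- flap_yellow (a joint): Angle of the yellow pot's red flap, rad: 0 shut flush on the collar, 1.57 upright, 2.1 open stop; starts at 1.45 to 1.95. A 62 mm disc, 5 mm thick, its tab reaching to 74 mm from the hinge. Stiff hinge (0.02 N m friction, no spring): it stays at any angle and does not fall shut by itself; about 0.5 N moves it.
- yellow_hinge (a point): Middle of the yellow pot's hinge, on the level hinge axis (along the pot's y), 34 mm from the pot's middle and 125 mm above its underside. Axes as the pot. Collar and hinge sit on a soft seal: pressed from above they yield by up to 6 mm (2 N to start, 17 N fully down) and spring back.
- yellow_flap_middle (a point): Centre of the outer face of the yellow pot's flap (red with a white disc, the face that is on top when shut), 34 mm from the hinge along the flap. Its z axis points out of that face, its -x axis along the flap from hinge to tab.
- pot_red: A loose red pot of the same shape as the yellow one, still in use, to be left alone. Origin: centre of the underside; hinge on its +x side.
- flap_red (a joint): Angle of the red pot's flap, rad, as for the yellow one; starts open at 1.45 to 1.95 and must stay open.
- pot_blue: A loose blue pot of the same shape as the yellow one, still in use, to be left alone. Origin: centre of the underside; hinge on its +x side.
- flap_blue (a joint): Angle of the blue pot's flap, rad, as for the yellow one; starts open at 1.45 to 1.95 and must stay open.
- vial0: A loose glass vial with its cap blue, 24 mm wide, 51 mm tall, to be left alone. Origin: centre of its underside.
- vial1: A loose glass vial with its cap green, 24 mm wide, 51 mm tall, to be left alone. Origin: centre of its underside.
- vial2: A loose glass vial with its cap orange, 24 mm wide, 51 mm tall, to be left alone. Origin: centre of its underside.
- spray: A loose clear spray bottle with a white trigger head, 70 mm wide, 210 mm tall, to be left alone. Origin: centre of its underside.
Mind the look-alikes: they are no part of the job. There is more than one size of the pot_yellow; the one meant has the size given above.

How it is judged (in metres and radians):
On the way:
1. the fingers are pressing on the yellow container (at least 0.5 N) with its flap shut (under 0.08 rad) (value of joint flap_yellow below 0.08 rad and contact force between the fingers and pot_yellow above 0.5 N), for 0.04 s.
At the end, for the whole second after the job is handed in: The yellow flap is shut to within 0.08 rad (about 6 mm at the tab), the yellow container stands upright within 30 mm of where it was, at rest; the red and blue flaps are still open (over 1.3 rad), and the other containers, vials and spray bottle are within 15 mm of where they were (value of joint flap_yellow below 0.08 rad and angle between pot_yellow's own z axis and vertical below 0.08 rad and distance of pot_yellow from where it was at the start of the episode below 0.03 m and height (world z) of pot_yellow below 0.006 m and linear speed of pot_yellow below 0.02 m/s and value of joint each of flap_red, flap_blue above 1.3 rad and distance of each of pot_red, pot_blue, vial0, vial1, vial2, spray from where it was at the start of the episode below 0.015 m); the robot touches nothing.
It fails at once if the yellow container is lifted, tipped by more than 0.2 rad, or slid more than 30 mm (height (world z) of pot_yellow above 0.012 m or angle between pot_yellow's own z axis and vertical above 0.2 rad or distance of pot_yellow from where it was at the start of the episode above 0.03 m).
It fails at once if the yellow container is pushed with more than 25 N (contact force between any of the fingers, the arm and pot_yellow above 25 N).
It fails at once if the robot touches the red or blue container (over 0.5 N) (contact force between any of the fingers, the arm and pot_red above 0.5 N or contact force between any of the fingers, the arm and pot_blue above 0.5 N).
It fails at once if the red or blue flap is moved to less than 1.3 rad (value of joint any of flap_red, flap_blue below 1.3 rad).
It fails at once if another container, a vial or the spray bottle is moved by more than 15 mm (distance of any of pot_red, pot_blue, vial0, vial1, vial2, spray from where it was at the start of the episode above 0.015 m).
It also fails if it takes over 35 s, if anything falls off the work surface, if the arm or the gripper's body presses on something with over 40 N, if the wrist force passes 120 N, or if a joint passes its speed limit or range.

## Robot

A 6-joint arm with a two-finger parallel gripper is mounted at the origin on the work surface. World frame = base frame: x ahead of the robot, y to its left, z up, the work surface at z = 0. Lengths are in mm, angles in rad, forces in N, time in s.
With the tool pointing down it reaches from about 350 to 875 mm from the base axis. Payload 4.2 kg.
Tool frame: the origin (TCP) lies at the very end of the fingers, on their centre line; the grasp point (between the pads) lies arm.grip_depth behind it (arm.grip_depth is the distance from the TCP to the grasp point, in mm); x points along the fingers, y is the direction in which the jaws open and shut, and the axes are right-handed (so a half turn about x gives the same grasp; the last joint's range is limited). The gripper opens to 85 mm and grips with 20 to 120 N. Pads are 22 mm wide; open, the fingers measure 114 mm over their backs; the gripper's body (76 mm by 85 mm) begins 54 mm behind the grasp point. The pads swing forward as they close: fully open they stand 13 mm farther back than shut.
Start: joints at [1.534, 0.385, 0.008, 0, -1.194, -0.259], TCP at [182.158, 597.844, 231.312] pointing down, gripper open.
Joint ranges: [-3.14, 3.14], [-1.21, 2.06], [-1.07, 1.41], [-3.16, 2.05], [-2.99, -0.16], [-3.1, 3.1]. Speed limits (rad/s): [2.79, 2.79, 3.14, 3.14, 3.14, 3.14].

## Interface

Orientations are given as a unit quaternion [x, y, z, w].
In Python, from bench import arm, get_image, models gives the robot as it stands.
- The arm moves only by the tool arm_command, never from a script. Its argument "rows" is a list of rows, each an object of numbers: "dx", "dy", "dz": the shift along the tool's x, y, z in m; "wx", "wy", "wz": the turn, a rotation vector about the tool's x, y, z in degrees; "gripper": the closure, from -1 (fully open) to 1 (shut). A call has exactly 8 rows; each row is the pose to reach, as a shift and turn from the pose measured when the call began, along the tool's axes at that moment; what a row does not reach only later rows make up. A row lasts 1/10 s, in which the tool goes at most 50 mm and 8.59 degrees, less where a joint would pass 70% of its speed; a pose out of reach is approached as far as the arm can. A call with a gripper value outside its range is refused whole. The fingers move at their own pace and stop on an object; the grip force is fixed at half the most. Time passes only in rows, so rows that repeat a pose let the fingers close, or fill a call up. It gives the time, the measured TCP pose, the force and the opening at its end, in the units of the state.
- arm.read_state(): the state, without advancing time (a new reading comes with each control period).
- get_image(name): name is "scene" or "top"; returns a dict with "img" (420x560x3 uint8, red, green, blue), "K" (3x3 intrinsics, pixels), "k1" (the pictures are not rectified: a ray, as slopes to the right and down, at radius r is drawn at 1 + k1 r^2 times it, then the intrinsics apply), "rvec" (rotation vector, rad) and "tvec" (3), from world to camera coordinates, as OpenCV has them. Camera axes: x right, y down, z forward; pixel columns grow to the right and rows downward; lengths in mm; the calibration is good to about 2 mm. A picture is of the moment at which its call begins. There is no depth.
- arm.job_done(): hands the job in, once; it reports no verdict.
Trained networks look in the newest picture that a camera, given by its name, has taken for a name from the list of things; names that differ only in an ending like _2 or _b are one class to them, and where a whole thing is asked for, a point or a joint stands for the part that bears it (a point fixed in the world has none). Each returns a list of dicts, best first, with "conf" (0 to 1); they miss things now and then, are a little off and sometimes report something else, mostly with a low value. They report only what shows in the picture. A call takes as long as a camera call. They do not tell look-alikes from the thing itself.
- models.cut_out(camera, query): "mask" (420x560 bool, what is visible of it) and "extent" ([left, top, right, bottom] in pixels, round what is visible of it).
The state is a dict: "clock": time; "joints": joint angles; "joint_vel": joint speeds; "joint_efforts": joint torques, N m; "position": TCP position; "ee_rot": TCP orientation; "contact_force": force on the tool from outside, world axes, zero at the start; "wrist_torque": the same for the moment, N m; "gripper_width": finger opening in mm.
Only numpy, scipy, OpenCV 4.12 (cv2) and the standard library are available. Lean on these libraries where they do the work, as an engineer would, in place of code of your own. Each camera call takes 0.05 s, during which the arm holds its last target.

## Working session

There is one attempt and no reset: what is moved stays moved. The work goes in short steps, Python scripts to look and compute and a tool call to move; the robot and the scene stay as the last step left them, time stands still between calls to the robot, and variables do not carry over. Pictures are saved under pics/ and viewed, and the job is handed in when it is done.

Besides the shell and the picture viewer there is one more tool, called after ">>>" as a command line: name --argument value ..., lists and objects as JSON in quotes. arm_command: Moves the arm, as the interface text tells. Its arguments: {"type":"object","properties":{"rows":{"type":"array"}},"required":["rows"]}

```bash
mkdir -p pics; ls; cat > h.py <<'E'
import numpy as np, cv2
from bench import arm, get_image, models
def save(n,fn,s=1):
    d=get_image(n); cv2.imwrite('pics/'+fn,cv2.cvtColor(d['img'],cv2.COLOR_RGB2BGR)); return d
def cam(d):
    R,_=cv2.Rodrigues(np.array(d['rvec'],float)); return R,np.array(d['tvec'],float).reshape(3),np.array(d['K'],float),float(d['k1'])
def proj(d,P):
    R,t,K,k1=cam(d); 
    return cv2.projectPoints(np.array(P,float).reshape(-1,1,3),np.array(d['rvec'],float),t,K,np.array([k1,0,0,0,0.]))[0].reshape(-1,2)
def ray(d,uv):
    R,t,K,k1=cam(d)
    p=cv2.undistortPoints(np.array(uv,float).reshape(-1,1,2),K,np.array([k1,0,0,0,0.])).reshape(-1,2)
    v=np.c_[p,np.ones(len(p))]@R; return -R.T@t, v
def atz(d,uv,z):
    C,v=ray(d,uv); return C+v*((z-C[2])/v[:,2])[:,None]
E
python3 - <<'E'
from h import *
for n in('scene','top'):
    d=save(n,n+'0.png'); R,t,K,k=cam(d); print(n,-R.T@t,R[2],K[0,0],k)
    for q in('pot_yellow','flap_yellow','pot_red','pot_blue','spray','vial0','vial1','vial2'):
        for m in models.cut_out(n,q): print(q,round(m['conf'],2),m['extent'])
s=arm.read_state();print(s)
print(arm.grip_depth)
E
```

```text
pics
scene [1541.57243553  233.11923041 1014.49717189] [-0.74889939 -0.10050363 -0.65501811] 492.8445757833247 -0.08561899422325495
pot_yellow 0.85 [195.3, 206.4, 222.7, 248.2]
pot_yellow 0.84 [123.2, 136.6, 170.6, 193.4]
pot_yellow 0.68 [140.4, 187.3, 179.9, 239.5]
pot_yellow 0.42 [247.6, 199.1, 268.0, 218.3]
flap_yellow 0.72 [132.2, 137.5, 158.4, 153.9]
flap_yellow 0.65 [199.0, 210.5, 218.2, 225.7]
flap_yellow 0.51 [153.0, 184.6, 171.7, 203.9]
pot_red 0.6 [320.5, 193.4, 358.2, 248.6]
pot_blue 0.85 [238.8, 198.7, 278.7, 252.5]
pot_blue 0.37 [346.0, 195.4, 359.9, 219.4]
pot_blue 0.3 [136.6, 185.6, 179.2, 241.1]
pot_blue 0.3 [320.0, 193.8, 359.0, 248.4]
spray 0.63 [419.0, 206.0, 459.3, 284.3]
spray 0.17 [191.0, 275.4, 202.0, 291.4]
vial0 0.72 [321.5, 195.8, 358.7, 249.0]
vial0 0.69 [278.8, 277.2, 289.2, 296.8]
vial0 0.51 [189.9, 274.1, 200.7, 294.0]
vial1 0.72 [321.5, 195.8, 358.7, 249.0]
vial1 0.69 [278.8, 277.2, 289.2, 296.8]
vial1 0.51 [189.9, 274.1, 200.7, 294.0]
vial2 0.72 [321.5, 195.8, 358.7, 249.0]
vial2 0.69 [278.8, 277.2, 289.2, 296.8]
vial2 0.51 [189.9, 274.1, 200.7, 294.0]
[... 822 characters left out ...]
: array([ 1.53361360e+00,  3.84664476e-01,  7.91734178e-03, -7.96131948e-06,
       -1.19398102e+00, -2.58609273e-01]), 'joint_vel': array([ 1.51147299e-04, -9.86985929e-05, -1.22035555e-03, -1.42943753e-03,
       -5.78436983e-04, -2.38062371e-04]), 'joint_efforts': array([ 1.28184915e-03, -3.92078876e+01,  1.88616300e+01,  4.19035524e+00,
       -3.96249343e-04,  1.37999415e-06]), 'position': array([182.14853199, 597.85712294, 231.33915915]), 'ee_rot': array([-0.6993821 ,  0.10417479,  0.69939262,  0.10422213]), 'contact_force': array([ 0.33404471, -0.09221849,  0.15897151]), 'wrist_torque': array([0.02275492, 0.00294342, 0.01773879]), 'gripper_width': 85.24494532670707}
18.700000000000003
```

View pics/scene0.png

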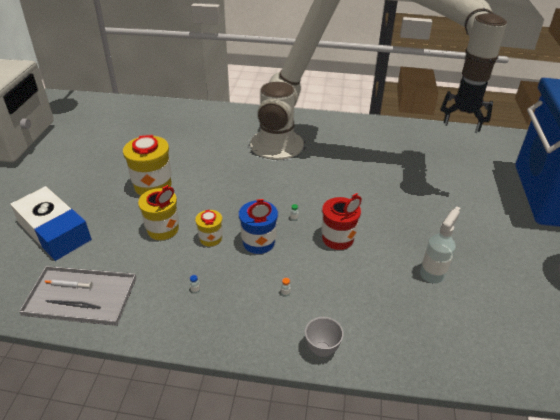

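View pics/top0.png

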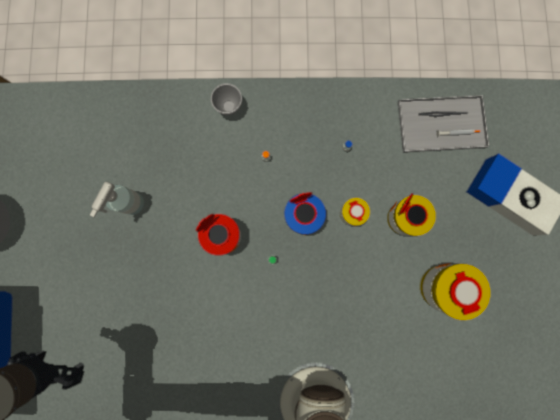

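The yellow pot with the open flap is at scene (160,213) and top (412,215). The larger yellow pot (top 465,290) and the smaller one (356,212) are shut look-alikes. I'll zoom in and measure.

```bash
python3 - <<'E'
from h import *
a=cv2.imread('pics/top0.png')[180:250,330:450]; b=cv2.imread('pics/scene0.png')[125:255,110:230]
cv2.imwrite('pics/c_top.png',cv2.resize(a,None,fx=6,fy=6,interpolation=cv2.INTER_CUBIC))
cv2.imwrite('pics/c_scene.png',cv2.resize(b,None,fx=4.5,fy=4.5,interpolation=cv2.INTER_CUBIC))
d=get_image('top'); 
for c,z in(((414,215),117),((466,292),140),((356,212),70)): print(atz(d,[c],z))
E
```

```text
[[ 517.47297675 -260.89523681  117.        ]]
[[ 314.80403223 -381.59145362  140.        ]]
[[ 531.53204889 -115.08571161   70.        ]]
```

View pics/c_top.png

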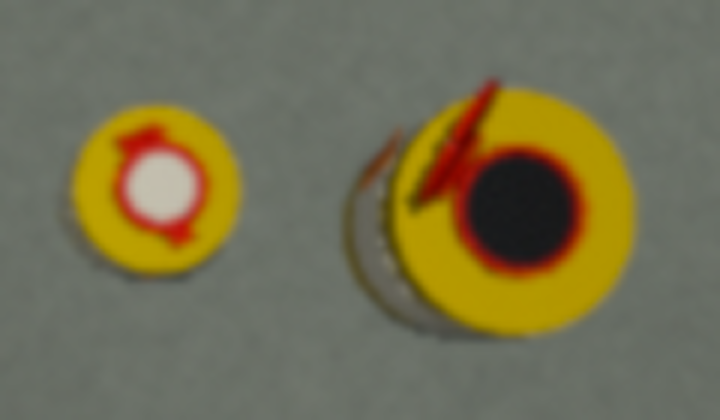

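View pics/c_scene.png

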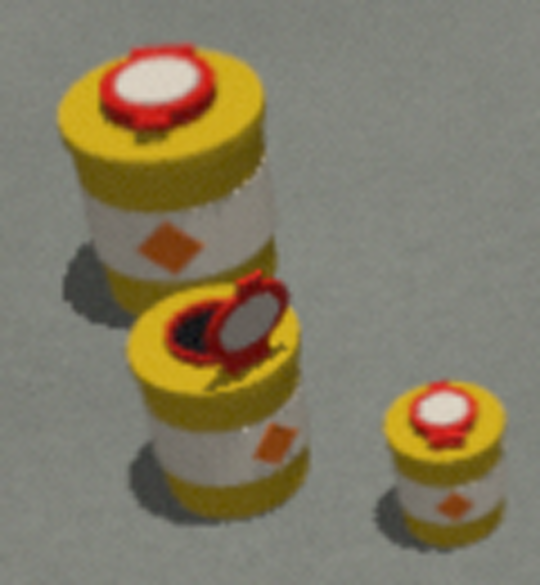

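```bash
cat > fit.py <<'E'
from h import *
from scipy.optimize import minimize
S=6
def circ(c,ex,ey,r,n=40):
    a=np.linspace(0,2*np.pi,n,endpoint=False); return c+r*(np.cos(a)[:,None]*ex+np.sin(a)[:,None]*ey)
def parts(p):
    x,y,yaw,th=p[:4]; ux=np.array([np.cos(yaw),np.sin(yaw),0]);uy=np.array([-np.sin(yaw),np.cos(yaw),0]);uz=np.array([0,0,1.])
    o=np.array([x,y,0]); h=o+34*ux+125*uz; f=-np.cos(th)*ux+np.sin(th)*uz; n=np.sin(th)*ux+np.cos(th)*uz  # out of outer face
    fl=np.vstack([circ(h+34*f+n*k,f,uy,31) for k in(0,5)])
    tab=np.array([h+a*f+b*uy+n*k for a in(60,74) for b in(-8,8) for k in(0,5)])
    lug=np.array([h+a*f+b*uy+n*k for a in(-2,12) for b in(-14,14) for k in(0,5)])
    return dict(o=o,h=h,f=f,n=n,ux=ux,uy=uy,low=circ(o+105*uz,ux,uy,55),plate=circ(o+117*uz,ux,uy,55),col=circ(o+125*uz,ux,uy,30),col0=circ(o+117*uz,ux,uy,30),mouth=circ(o+125*uz,ux,uy,25.5),fl=fl,tab=tab,lug=lug,inn=circ(h+34*f,f,uy,22),out=circ(h+34*f+5*n,f,uy,22))
def hull(im,d,P,box,c,sc=S):
    q=(proj(d,P)-[box[0],box[1]]+0.5)*sc-0.5
    cv2.fillConvexPoly(im,cv2.convexHull(np.round(q*16).astype(np.int32)),c,shift=4,lineType=cv2.LINE_AA)
def render(bg,d,p,box,cols,off=(0,0)):
    q=parts(p); im=bg.copy(); 
    hull(im,d,np.vstack([q['low'],q['plate']]),box,cols['y2']);hull(im,d,q['plate'],box,cols['y']); hull(im,d,np.vstack([q['col'],q['col0']]),box,cols['r']); hull(im,d,q['mouth'],box,cols['k'])
    for k in('lug','fl','tab'): hull(im,d,q[k],box,cols['fr'])
    C,_=ray(d,[[0,0]])
    if (C-q['h'])@q['n']>5: hull(im,d,q['out'],box,cols['w'])
    elif (C-q['h'])@q['n']<0: hull(im,d,q['inn'],box,cols['w'])
    return im
E
python3 - <<'E'
from fit import *
d={n:get_image(n) for n in('scene','top')}
box={'scene':(136,182,184,222),'top':(384,188,440,242)}
cols={'scene':dict(y=(190,165,25),y2=(120,95,10),r=(170,15,20),k=(25,25,25),fr=(170,20,20),w=(125,120,120)),'top':dict(y=(185,160,5),y2=(100,85,5),r=(190,15,15),k=(30,30,30),fr=(150,15,10),w=(200,200,200))}
def crop(n):
    x0,y0,x1,y1=box[n]; return d[n]['img'][y0:y1,x0:x1]
def cost(p,ret=False):
    c=0;o={}
    for n in d:
        I=cv2.resize(crop(n),None,fx=S,fy=S,interpolation=cv2.INTER_CUBIC)
        r=render(I,d[n],[p[0],p[1],p[2],p[3]],box[n],cols[n]); r=cv2.GaussianBlur(r,(0,0),S*0.6)
        o[n]=np.hstack([I,r]); c+=np.abs(r.astype(float)-I).sum()/1e4
    # bg from image itself: penalise missed yellow/red instead
        m=np.zeros(I.shape[:2],np.uint8); q=parts(p)
        for k in('low','plate','col','fl','tab','lug'): hull(m,d[n],q[k],box[n],255)
        yr=(I[...,0].astype(int)-I[...,2]>60)&(np.arange(I.shape[0])[:,None]<(1e9 if n=='top' else 25*S))
        c+=(yr&(m<128)).sum()*150/1e4
    return (c,o) if ret else c
best=[]
for yaw in(0,.3,.6,.9,1.1):
    for th in(1.45,1.7,1.95):
        r=minimize(cost,[517,-264,yaw,th],method='Nelder-Mead',options=dict(initial_simplex=np.array([517,-264,yaw,th])+np.vstack([np.zeros(4),np.diag([5,5,.2,.15])]),maxiter=250))
        best.append((r.fun,r.x))
best.sort(key=lambda t:t[0])
for b in best[:5]: print(round(b[0],1),b[1].round(3))
p=best[0][1]; c,o=cost(p,True)
for n in o: cv2.imwrite(f'pics/fit_{n}.png',cv2.cvtColor(o[n],cv2.COLOR_RGB2BGR))
for i,st in enumerate((4,4,.1,.1)):
    for s in(-1,1):
        z=p.copy();z[i]+=s*st; print(i,s,round(cost(z)-c,1))
E
```

```text
509.0 [ 518.233 -265.083    0.998    1.782]
509.2 [ 518.228 -265.074    0.991    1.78 ]
510.4 [ 518.083 -264.955    1.004    1.784]
511.3 [ 518.115 -265.201    0.973    1.811]
511.4 [ 518.126 -265.156    0.973    1.809]
0 -1 130.5
0 1 121.3
1 -1 163.1
1 1 130.8
2 -1 22.9
2 1 32.5
3 -1 63.5
3 1 45.1
```

View pics/fit_top.png

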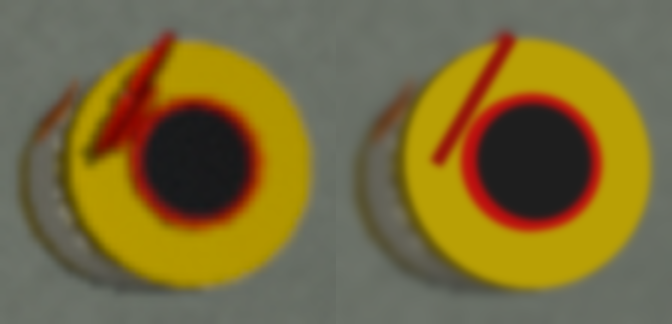

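View pics/fit_scene.png

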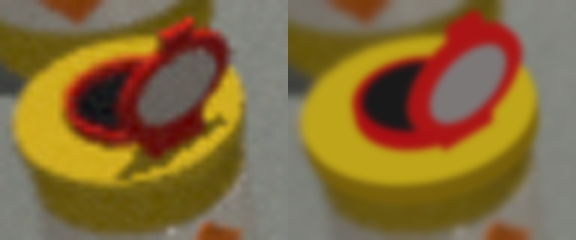

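```bash
python3 - <<'E'
from h import *
from scipy.spatial.transform import Rotation as Ro
s=arm.read_state(); R=Ro.from_quat(s['ee_rot']).as_matrix(); print(R.round(3),s['clock'])
yaw=1.0;u=np.array([np.cos(yaw),np.sin(yaw),0]);v=np.array([-u[1],u[0],0])
print('angle of tool y (deg)',np.degrees(np.arctan2(R[1,1],R[0,1])),'tool z',np.degrees(np.arctan2(R[1,2],R[0,2])),'u',np.degrees(yaw))
for tgt in ([518.2+u[0]*95,-265+u[1]*95,300],):
    print(tgt,R.T@(np.array(tgt)-s['position']))
E
```

```text
[[ 0.    -0.291 -0.957]
 [ 0.    -0.957  0.291]
 [-1.    -0.    -0.   ]] 1.05
angle of tool y (deg) -106.94624793224116 tool z 163.0537520199291 u 57.29577951308232
[np.float64(569.5287190574734), np.float64(-185.06025644324984), 300] [ -68.67446549  636.00614332 -598.74387058]
```

>>> arm_command --rows '[{"dx": -0.04, "gripper": 1}, {"dx": -0.07, "dy": 0.02, "dz": -0.02, "gripper": 1}, {"dx": -0.07, "dy": 0.05, "dz": -0.047, "gripper": 1}, {"dx": -0.07, "dy": 0.08, "dz": -0.075, "gripper": 1}, {"dx": -0.07, "dy": 0.11, "dz": -0.104, "gripper": 1}, {"dx": -0.07, "dy": 0.14, "dz": -0.132, "gripper": 1}, {"dx": -0.07, "dy": 0.17, "dz": -0.16, "gripper": 1}, {"dx": -0.07, "dy": 0.2, "dz": -0.188, "gripper": 1}]'

```text
validation failed for argument at $.ro...
```

>>> arm_command --rows '[{"dy": 0.03, "dz": -0.028, "wx": 2, "gripper": 1}, {"dy": 0.06, "dz": -0.056, "wx": 4, "gripper": 1}, {"dy": 0.09, "dz": -0.085, "wx": 6, "gripper": 1}, {"dy": 0.12, "dz": -0.113, "wx": 8, "gripper": 1}, {"dy": 0.15, "dz": -0.141, "wx": 10, "gripper": 1}, {"dy": 0.18, "dz": -0.169, "wx": 12, "gripper": 1}, {"dy": 0.21, "dz": -0.198, "wx": 14, "gripper": 1}, {"dy": 0.24, "dz": -0.226, "wx": 16, "gripper": 1}]'

```text
validation failed for argument at $.ro...
```

```bash
cat > st.py <<'E'
from h import *
from scipy.spatial.transform import Rotation as Ro
import sys
s=arm.read_state(); R=Ro.from_quat(s['ee_rot']).as_matrix()
c=np.array([518.2,-265,0]);yaw=1.0;u=np.array([np.cos(yaw),np.sin(yaw),0]);v=np.array([-u[1],u[0],0])
def rep():
    p=s['position']-c; print('t',s['clock'],'pos',s['position'].round(1),'pot frame',(p@u).round(1),(p@v).round(1),p[2].round(1),'F',s['contact_force'].round(2),'w',round(s['gripper_width'],1),'toolx',R[:,0].round(3),'y ang',np.degrees(np.arctan2(R[1,1],R[0,1])).round(1),'j',s['joints'].round(2))
def to(a,b,z):
    return (R.T@(c+a*u+b*v+[0,0,z]-s['position'])).round(1)
rep()
E
python3 - <<'E'
from st import *
print(to(95,0,300),to(95,0,180))
E
```

```text
t 1.05 pos [182.2 597.8 231.3] pot frame 544.5 749.0 231.3 F [-0.37  1.25  0.39] w 85.3 toolx [ 0.  0. -1.] y ang -106.9 j [ 1.53  0.38  0.01  0.   -1.19 -0.26]
[ -68.7  636.  -598.7] [  51.3  636.  -598.7]
```

>>> arm_command --rows '[{"dx": -0.04, "dy": 0, "dz": 0, "wx": 0, "wy": 0, "wz": 0, "gripper": 1}, {"dx": -0.07, "dy": 0.02, "dz": -0.02, "wx": 0, "wy": 0, "wz": 0, "gripper": 1}, {"dx": -0.07, "dy": 0.05, "dz": -0.047, "wx": 0, "wy": 0, "wz": 0, "gripper": 1}, {"dx": -0.07, "dy": 0.08, "dz": -0.075, "wx": 0, "wy": 0, "wz": 0, "gripper": 1}, {"dx": -0.07, "dy": 0.11, "dz": -0.104, "wx": 0, "wy": 0, "wz": 0, "gripper": 1}, {"dx": -0.07, "dy": 0.14, "dz": -0.132, "wx": 0, "wy": 0, "wz": 0, "gripper": 1}, {"dx": -0.07, "dy": 0.17, "dz": -0.16, "wx": 0, "wy": 0, "wz": 0, "gripper": 1}, {"dx": -0.07, "dy": 0.2, "dz": -0.188, "wx": 0, "wy": 0, "wz": 0, "gripper": 1}]'

```text
clock: 1.85
position: [304.1, 350.1, 301.6]
ee_rot: [0.7, -0.104, -0.699, -0.104]
contact_force: [1.0, 0.0, -0.1]
gripper_width: 0.3
```

>>> arm_command --rows '[{"dx": 0, "dy": 0.03, "dz": -0.028, "wx": 2, "wy": 0, "wz": 0, "gripper": 1}, {"dx": 0, "dy": 0.06, "dz": -0.056, "wx": 4, "wy": 0, "wz": 0, "gripper": 1}, {"dx": 0, "dy": 0.09, "dz": -0.085, "wx": 6, "wy": 0, "wz": 0, "gripper": 1}, {"dx": 0, "dy": 0.12, "dz": -0.113, "wx": 8, "wy": 0, "wz": 0, "gripper": 1}, {"dx": 0, "dy": 0.15, "dz": -0.141, "wx": 10, "wy": 0, "wz": 0, "gripper": 1}, {"dx": 0, "dy": 0.18, "dz": -0.169, "wx": 12, "wy": 0, "wz": 0, "gripper": 1}, {"dx": 0, "dy": 0.21, "dz": -0.198, "wx": 14, "wy": 0, "wz": 0, "gripper": 1}, {"dx": 0, "dy": 0.24, "dz": -0.226, "wx": 16, "wy": 0, "wz": 0, "gripper": 1}]'

```text
clock: 2.65
position: [450.9, 53.0, 301.9]
ee_rot: [0.678, -0.2, -0.678, -0.201]
contact_force: [-0.1, -0.0, -1.2]
gripper_width: -0.1
```

```bash
python3 - <<'E'
from st import *
print(to(95,0,300),to(95,0,180))
E
```

```text
t 2.65 pos [450.9  53.  301.9] pot frame 231.3 228.4 301.9 F [-0.09 -0.   -1.16] w -0.1 toolx [ 0.001  0.001 -1.   ] y ang -123.0 j [ 0.48  0.04 -0.26 -0.   -1.27  0.52]
[   1.8  135.1 -229.1] [ 121.8  135.3 -229. ]
```

>>> arm_command --rows '[{"dx": 0, "dy": 0.02, "dz": -0.034, "wx": 0, "wy": 0, "wz": 0, "gripper": 1}, {"dx": 0, "dy": 0.04, "dz": -0.068, "wx": 0, "wy": 0, "wz": 0, "gripper": 1}, {"dx": 0, "dy": 0.06, "dz": -0.102, "wx": 0, "wy": 0, "wz": 0, "gripper": 1}, {"dx": 0, "dy": 0.08, "dz": -0.136, "wx": 0, "wy": 0, "wz": 0, "gripper": 1}, {"dx": 0, "dy": 0.1, "dz": -0.17, "wx": 0, "wy": 0, "wz": 0, "gripper": 1}, {"dx": 0, "dy": 0.12, "dz": -0.204, "wx": 0, "wy": 0, "wz": 0, "gripper": 1}, {"dx": 0.01, "dy": 0.135, "dz": -0.229, "wx": 0, "wy": 0, "wz": 0, "gripper": 1}, {"dx": 0.04, "dy": 0.135, "dz": -0.229, "wx": 0, "wy": 0, "wz": 0, "gripper": 1}]'

```text
clock: 3.45
position: [572.4, -188.3, 263.4]
ee_rot: [0.68, -0.202, -0.675, -0.202]
contact_force: [-0.6, 0.1, -0.7]
gripper_width: 0.1
```

>>> arm_command --rows '[{"dx": 0.02, "dy": 0, "dz": 0, "wx": 0, "wy": 0, "wz": 0, "gripper": 1}, {"dx": 0.04, "dy": 0, "dz": 0, "wx": 0, "wy": 0, "wz": 0, "gripper": 1}, {"dx": 0.06, "dy": 0, "dz": 0, "wx": 0, "wy": 0, "wz": 0, "gripper": 1}, {"dx": 0.08, "dy": 0, "dz": 0, "wx": 0, "wy": 0, "wz": 0, "gripper": 1}, {"dx": 0.08, "dy": 0, "dz": 0, "wx": 0, "wy": 0, "wz": 0, "gripper": 1}, {"dx": 0.08, "dy": 0, "dz": 0, "wx": 0, "wy": 0, "wz": 0, "gripper": 1}, {"dx": 0.08, "dy": 0, "dz": 0, "wx": 0, "wy": 0, "wz": 0, "gripper": 1}, {"dx": 0.08, "dy": 0, "dz": 0, "wx": 0, "wy": 0, "wz": 0, "gripper": 1}]'

```text
clock: 4.25
position: [573.7, -188.5, 184.9]
ee_rot: [0.681, -0.201, -0.674, -0.202]
contact_force: [0.5, -0.7, 0.3]
gripper_width: 0.2
```

```bash
python3 - <<'E'
from st import *
print(to(75,0,178),to(95,0,178))
ims=[]
for n,(x0,y0,x1,y1) in(('top',(340,150,460,260)),('scene',(110,110,230,220))):
    d=get_image(n); c_=d['img'][y0:y1,x0:x1,::-1]; im=cv2.resize(c_,None,fx=3.3,fy=3.3,interpolation=cv2.INTER_CUBIC)
    q=(proj(d,s['position'])[0]-[x0,y0])*3.3; cv2.circle(im,tuple(int(k) for k in q),3,(255,0,255),1); ims.append(im)
cv2.imwrite('pics/a1.png',np.hstack(ims))
E
```

```text
t 4.25 pos [ 573.7 -188.5  184.9] pot frame 94.4 -5.4 184.9 F [ 0.49 -0.69  0.28] w 0.2 toolx [ 0.01  -0.001 -1.   ] y ang -123.2 j [-0.05  0.38 -0.12  0.   -1.06  1.04]
[ 6.7 19.4  5.3] [ 6.8 -0.6  5.4]
```

View pics/a1.png

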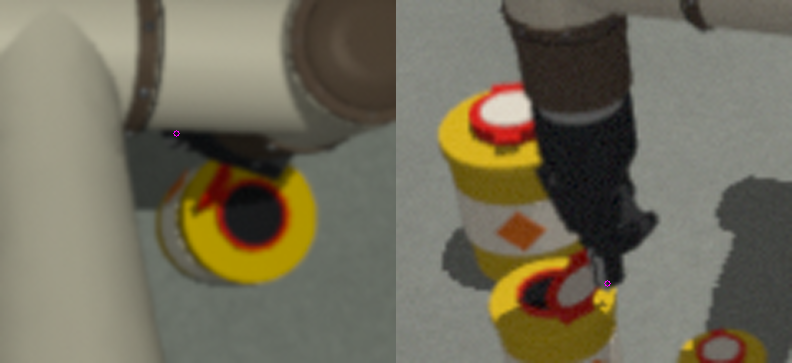

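>>> arm_command --rows '[{"dx": 0.004, "dy": 0.008, "dz": 0.005, "wx": 0, "wy": 0, "wz": 0, "gripper": 1}, {"dx": 0.007, "dy": 0.016, "dz": 0.005, "wx": 0, "wy": 0, "wz": 0, "gripper": 1}, {"dx": 0.007, "dy": 0.02, "dz": 0.005, "wx": 0, "wy": 0, "wz": 0, "gripper": 1}, {"dx": 0.007, "dy": 0.024, "dz": 0.005, "wx": 0, "wy": 0, "wz": 0, "gripper": 1}, {"dx": 0.007, "dy": 0.028, "dz": 0.005, "wx": 0, "wy": 0, "wz": 0, "gripper": 1}, {"dx": 0.007, "dy": 0.032, "dz": 0.005, "wx": 0, "wy": 0, "wz": 0, "gripper": 1}, {"dx": 0.007, "dy": 0.036, "dz": 0.005, "wx": 0, "wy": 0, "wz": 0, "gripper": 1}, {"dx": 0.007, "dy": 0.04, "dz": 0.005, "wx": 0, "wy": 0, "wz": 0, "gripper": 1}]'

```text
clock: 5.15
position: [547.3, -219.4, 177.3]
ee_rot: [0.681, -0.201, -0.674, -0.203]
contact_force: [0.6, 0.6, -0.5]
gripper_width: -0.2
```

```bash
cat > look.py <<'E'
from st import *
def look(fn):
    ims=[]
    for n,(x0,y0,x1,y1) in(('top',(340,150,460,260)),('scene',(110,150,230,260))):
        d=get_image(n); c_=d['img'][y0:y1,x0:x1,::-1]; im=cv2.resize(c_,None,fx=3.3,fy=3.3,interpolation=cv2.INTER_CUBIC)
        q=(proj(d,s['position'])[0]-[x0,y0])*3.3; cv2.circle(im,tuple(int(k) for k in q),3,(255,0,255),1); ims.append(im)
    cv2.imwrite('pics/'+fn,np.hstack(ims))
E
python3 -c "
from look import *
look('a2.png')"
```

```text
t 5.15 pos [ 547.3 -219.4  177.3] pot frame 54.1 0.1 177.3 F [ 0.55  0.59 -0.5 ] w -0.2 toolx [ 0.01  -0.001 -1.   ] y ang -123.2 j [-0.11  0.36 -0.17  0.   -1.03  1.1 ]
```

View pics/a2.png

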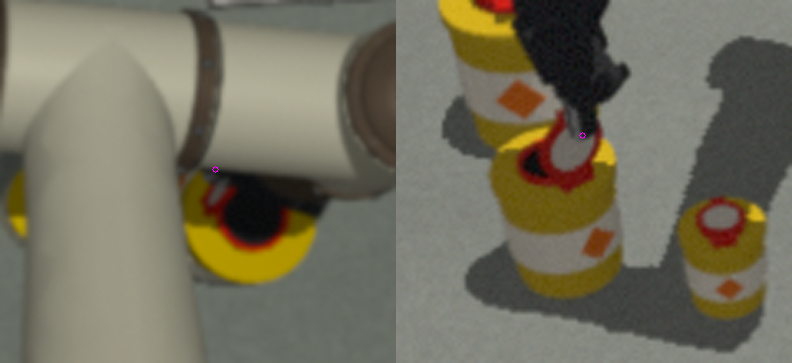

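>>> arm_command --rows '[{"dx": 0, "dy": 0.005, "dz": 0, "wx": 0, "wy": 0, "wz": 0, "gripper": 1}, {"dx": 0, "dy": 0.01, "dz": 0, "wx": 0, "wy": 0, "wz": 0, "gripper": 1}, {"dx": 0, "dy": 0.0145, "dz": 0, "wx": 0, "wy": 0, "wz": 0, "gripper": 1}, {"dx": 0, "dy": 0.019, "dz": 0, "wx": 0, "wy": 0, "wz": 0, "gripper": 1}, {"dx": 0.001, "dy": 0.0235, "dz": 0, "wx": 0, "wy": 0, "wz": 0, "gripper": 1}, {"dx": 0.003, "dy": 0.028, "dz": 0, "wx": 0, "wy": 0, "wz": 0, "gripper": 1}, {"dx": 0.005, "dy": 0.0325, "dz": 0, "wx": 0, "wy": 0, "wz": 0, "gripper": 1}, {"dx": 0.007, "dy": 0.0365, "dz": 0, "wx": 0, "wy": 0, "wz": 0, "gripper": 1}]'

```text
clock: 6.05
position: [526.9, -250.5, 169.9]
ee_rot: [0.681, -0.202, -0.674, -0.203]
contact_force: [-0.0, 0.2, 0.6]
gripper_width: 0.1
```

```bash
python3 -c "
from look import *
look('a3.png')"
```

```text
t 6.05 pos [ 526.9 -250.5  169.9] pot frame 16.9 0.5 169.9 F [-0.04  0.19  0.63] w 0.1 toolx [ 0.009 -0.001 -1.   ] y ang -123.2 j [-0.17  0.36 -0.19 -0.   -1.01  1.16]
```

View pics/a3.png

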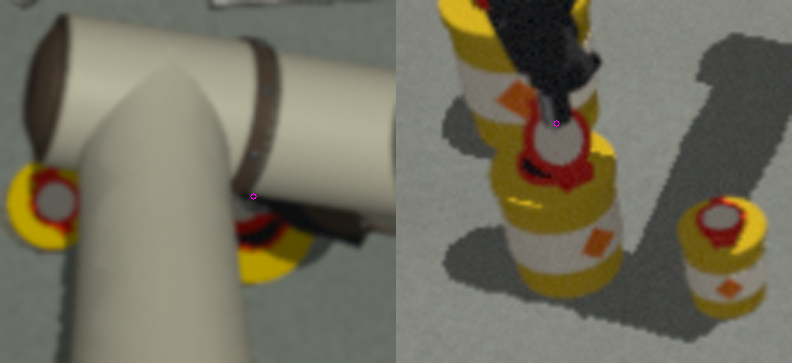

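>>> arm_command --rows '[{"dx": 0.003, "dy": 0.004, "dz": 0, "wx": 0, "wy": 0, "wz": 0, "gripper": 1}, {"dx": 0.006, "dy": 0.0075, "dz": 0, "wx": 0, "wy": 0, "wz": 0, "gripper": 1}, {"dx": 0.01, "dy": 0.0105, "dz": 0, "wx": 0, "wy": 0, "wz": 0, "gripper": 1}, {"dx": 0.014, "dy": 0.0135, "dz": 0, "wx": 0, "wy": 0, "wz": 0, "gripper": 1}, {"dx": 0.018, "dy": 0.016, "dz": 0, "wx": 0, "wy": 0, "wz": 0, "gripper": 1}, {"dx": 0.022, "dy": 0.018, "dz": 0, "wx": 0, "wy": 0, "wz": 0, "gripper": 1}, {"dx": 0.026, "dy": 0.0195, "dz": 0, "wx": 0, "wy": 0, "wz": 0, "gripper": 1}, {"dx": 0.03, "dy": 0.021, "dz": 0, "wx": 0, "wy": 0, "wz": 0, "gripper": 1}]'

```text
clock: 6.95
position: [515.2, -268.2, 139.1]
ee_rot: [0.68, -0.202, -0.675, -0.203]
contact_force: [-0.2, -0.2, 1.0]
gripper_width: 0.1
```

```bash
python3 -c "
from look import *
look('a4.png')"
```

```text
t 6.95 pos [ 515.2 -268.2  139.1] pot frame -4.3 0.8 139.1 F [-0.15 -0.19  1.  ] w 0.1 toolx [ 0.008 -0.001 -1.   ] y ang -123.3 j [-0.2   0.39 -0.24 -0.   -0.94  1.19]
```

View pics/a4.png

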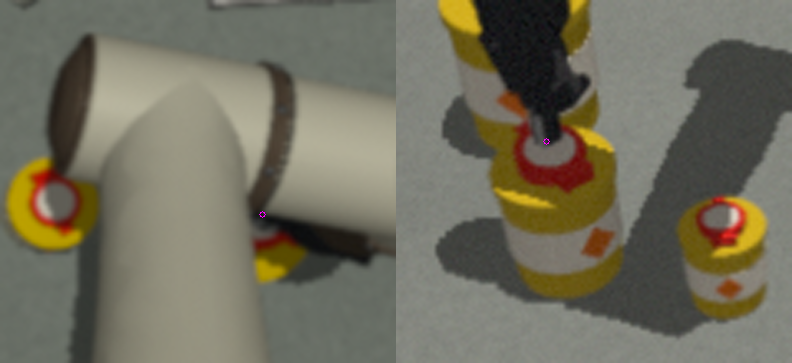

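>>> arm_command --rows '[{"dx": 0.002, "dy": 0, "dz": 0, "wx": 0, "wy": 0, "wz": 0, "gripper": 1}, {"dx": 0.004, "dy": 0.001, "dz": 0, "wx": 0, "wy": 0, "wz": 0, "gripper": 1}, {"dx": 0.006, "dy": 0.001, "dz": 0, "wx": 0, "wy": 0, "wz": 0, "gripper": 1}, {"dx": 0.007, "dy": 0.001, "dz": 0, "wx": 0, "wy": 0, "wz": 0, "gripper": 1}, {"dx": 0.008, "dy": 0.001, "dz": 0, "wx": 0, "wy": 0, "wz": 0, "gripper": 1}, {"dx": 0.009, "dy": 0.001, "dz": 0, "wx": 0, "wy": 0, "wz": 0, "gripper": 1}, {"dx": 0.009, "dy": 0.001, "dz": 0, "wx": 0, "wy": 0, "wz": 0, "gripper": 1}, {"dx": 0.009, "dy": 0.001, "dz": 0, "wx": 0, "wy": 0, "wz": 0, "gripper": 1}]'

```text
clock: 7.85
position: [514.3, -268.9, 129.9]
ee_rot: [0.68, -0.202, -0.675, -0.203]
contact_force: [-0.9, 0.5, 2.2]
gripper_width: 0.1
```

>>> arm_command --rows '[{"dx": 0.0005, "dy": 0, "dz": 0, "wx": 0, "wy": 0, "wz": 0, "gripper": 1}, {"dx": 0.001, "dy": 0, "dz": 0, "wx": 0, "wy": 0, "wz": 0, "gripper": 1}, {"dx": 0.001, "dy": 0, "dz": 0, "wx": 0, "wy": 0, "wz": 0, "gripper": 1}, {"dx": 0.0015, "dy": 0, "dz": 0, "wx": 0, "wy": 0, "wz": 0, "gripper": 1}, {"dx": 0.002, "dy": 0, "dz": 0, "wx": 0, "wy": 0, "wz": 0, "gripper": 1}, {"dx": 0.002, "dy": 0, "dz": 0, "wx": 0, "wy": 0, "wz": 0, "gripper": 1}, {"dx": 0.002, "dy": 0, "dz": 0, "wx": 0, "wy": 0, "wz": 0, "gripper": 1}, {"dx": 0.002, "dy": 0, "dz": 0, "wx": 0, "wy": 0, "wz": 0, "gripper": 1}]'

```text
clock: 8.65
position: [514.4, -269.0, 128.4]
ee_rot: [0.68, -0.202, -0.675, -0.203]
contact_force: [-1.4, 0.7, 5.7]
gripper_width: -0.1
```

>>> arm_command --rows '[{"dx": 0.0005, "dy": 0, "dz": 0, "wx": 0, "wy": 0, "wz": 0, "gripper": 1}, {"dx": 0.001, "dy": 0, "dz": 0, "wx": 0, "wy": 0, "wz": 0, "gripper": 1}, {"dx": 0.0015, "dy": 0, "dz": 0, "wx": 0, "wy": 0, "wz": 0, "gripper": 1}, {"dx": 0.002, "dy": 0, "dz": 0, "wx": 0, "wy": 0, "wz": 0, "gripper": 1}, {"dx": 0.002, "dy": 0, "dz": 0, "wx": 0, "wy": 0, "wz": 0, "gripper": 1}, {"dx": 0.002, "dy": 0, "dz": 0, "wx": 0, "wy": 0, "wz": 0, "gripper": 1}, {"dx": 0.002, "dy": 0, "dz": 0, "wx": 0, "wy": 0, "wz": 0, "gripper": 1}, {"dx": 0.002, "dy": 0, "dz": 0, "wx": 0, "wy": 0, "wz": 0, "gripper": 1}]'

```text
clock: 9.45
position: [514.4, -269.0, 127.4]
ee_rot: [0.68, -0.202, -0.675, -0.203]
contact_force: [-2.9, 1.7, 8.1]
gripper_width: -0.4
```

```bash
python3 -c "
from look import *
look('a5.png')"
```

```text
t 9.45 pos [ 514.4 -269.   127.4] pot frame -5.4 1.0 127.4 F [-2.94  1.73  8.06] w -0.4 toolx [ 0.008 -0.001 -1.   ] y ang -123.2 j [-0.2   0.4  -0.25 -0.   -0.91  1.19]
```

View pics/a5.png

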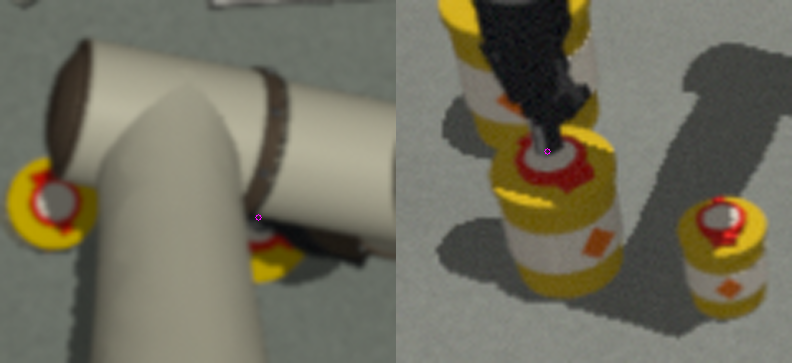

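The flap lies shut under about 8 N. I'll draw straight up, slowly at first.

>>> arm_command --rows '[{"dx": -0.003, "dy": 0, "dz": 0, "wx": 0, "wy": 0, "wz": 0, "gripper": 1}, {"dx": -0.006, "dy": 0, "dz": 0, "wx": 0, "wy": 0, "wz": 0, "gripper": 1}, {"dx": -0.012, "dy": 0, "dz": 0, "wx": 0, "wy": 0, "wz": 0, "gripper": 1}, {"dx": -0.03, "dy": 0, "dz": 0, "wx": 0, "wy": 0, "wz": 0, "gripper": 1}, {"dx": -0.06, "dy": 0, "dz": 0, "wx": 0, "wy": 0, "wz": 0, "gripper": 1}, {"dx": -0.09, "dy": 0, "dz": 0, "wx": 0, "wy": 0, "wz": 0, "gripper": 1}, {"dx": -0.12, "dy": 0, "dz": 0, "wx": 0, "wy": 0, "wz": 0, "gripper": 1}, {"dx": -0.15, "dy": 0, "dz": 0, "wx": 0, "wy": 0, "wz": 0, "gripper": 1}]'

```text
clock: 10.35
position: [513.2, -268.7, 278.4]
ee_rot: [0.68, -0.202, -0.675, -0.203]
contact_force: [0.9, 0.3, 0.0]
gripper_width: 0.1
```

>>> arm_command --rows '[{"dx": -0.02, "dy": -0.015, "dz": 0.025, "wx": 0, "wy": 0, "wz": 0, "gripper": 1}, {"dx": -0.02, "dy": -0.03, "dz": 0.05, "wx": 0, "wy": 0, "wz": 0, "gripper": 1}, {"dx": -0.02, "dy": -0.05, "dz": 0.085, "wx": 0, "wy": 0, "wz": 0, "gripper": 1}, {"dx": -0.02, "dy": -0.07, "dz": 0.12, "wx": 0, "wy": 0, "wz": 0, "gripper": 1}, {"dx": -0.02, "dy": -0.09, "dz": 0.155, "wx": 0, "wy": 0, "wz": 0, "gripper": 1}, {"dx": -0.02, "dy": -0.11, "dz": 0.19, "wx": 0, "wy": 0, "wz": 0, "gripper": 1}, {"dx": -0.02, "dy": -0.13, "dz": 0.22, "wx": 0, "wy": 0, "wz": 0, "gripper": 1}, {"dx": -0.02, "dy": -0.14, "dz": 0.23, "wx": 0, "wy": 0, "wz": 0, "gripper": 1}]'

```text
clock: 11.15
position: [395.9, -23.8, 297.5]
ee_rot: [0.681, -0.2, -0.675, -0.202]
contact_force: [-0.4, -0.8, 1.1]
gripper_width: -0.4
```

```bash
python3 - <<'E'
from fit import *
import st; st.rep()
d={n:get_image(n) for n in('scene','top')}
for n in d: cv2.imwrite(f'pics/{n}1.png',d[n]['img'][...,::-1])
ims=[]
for n,(x0,y0,x1,y1) in(('top',(370,170,450,250)),('scene',(120,160,200,240))):
    im=cv2.resize(d[n]['img'][y0:y1,x0:x1,::-1],None,fx=5,fy=5,interpolation=cv2.INTER_CUBIC); 
    im2=im.copy(); q=parts([518.2,-265,1.0,0.0])
    for k in('plate','out','fl','tab'):
        z=((proj(d[n],q[k])-[x0,y0]+.5)*5).astype(np.int32); cv2.polylines(im2,[cv2.convexHull(z)],True,(255,0,255),1)
    ims.append(im2)
cv2.imwrite('pics/a6.png',np.hstack(ims))
for n in d:
    a=cv2.imread(f'pics/{n}0.png').astype(int);print(n,(np.abs(a-d[n]['img'][...,::-1]).sum(2)>90).sum())
E
```

```text
t 11.15 pos [395.9 -23.8 297.5] pot frame 136.9 233.2 297.5 F [-0.38 -0.77  1.1 ] w -0.4 toolx [ 0.009  0.    -1.   ] y ang -123.1 j [ 0.36 -0.07 -0.38  0.   -1.25  0.64]
t 11.15 pos [395.9 -23.8 297.5] pot frame 136.9 233.2 297.5 F [-0.38 -0.77  1.1 ] w -0.4 toolx [ 0.009  0.    -1.   ] y ang -123.1 j [ 0.36 -0.07 -0.38  0.   -1.25  0.64]
scene 16753
top 25027
```

View pics/a6.png

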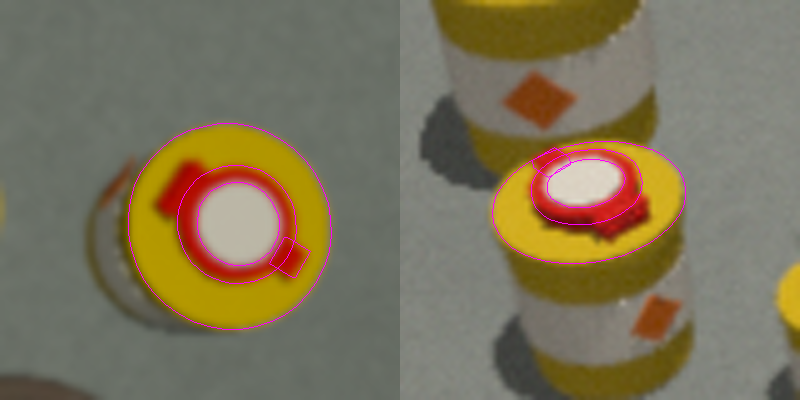

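View pics/scene1.png

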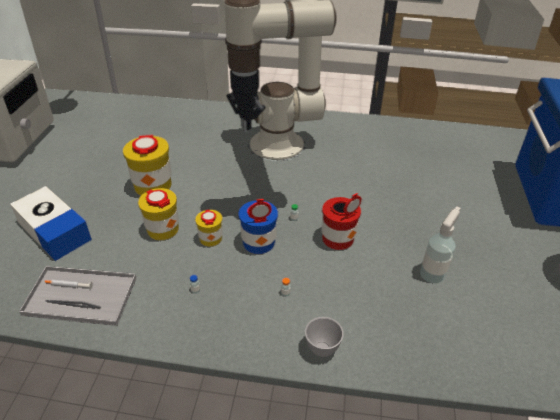

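```bash
python3 -c "
from h import *
print(arm.job_done())"
```

```text
the job is handed in; nothing more can be done
None
```

I closed the yellow container's flap and handed the job in at about 11 s of the 35 s allowed; no verdict was reported.

- **Closing:** I fitted the yellow pot's position and flap angle (about 1.78 rad) in both camera views. With the gripper shut, I pushed the flap over with the fingertips on its outer face, then pressed it down. At the lowest point, about 2.5 mm into the seal, the force reading was 8.1 N upward with up to 3 N sideways. I then drew straight up and moved away.
- **Flap and position:** The shut-flap outline, drawn at the pot's starting position, matches the final pictures to about one camera pixel in both views. So the flap looks flush and the pot has not visibly moved. I judged the final angle from that overlay and did not measure it separately.
- **Other objects:** In the final scene picture, the red and blue flaps are still open. The other pots, vials and spray bottle look unmoved. I also ran a simple before/after pixel count, but it told me nothing because the arm's own movement dominated it.
- **Robot:** The arm is clear of everything, and the force reading is back to its usual noise of about 1 N.

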